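# Trial-nest two taper sleeves loosely in a spring-floated cup

### The job

Trial-fit the taper sleeves in the inclined stand: first let the large steel sleeve down into the tilted spring cup, narrow end first, and release it, then let the small brass sleeve down into the bore of the large one and release it. Both must sit fully in their tapers but loose: stop pushing as soon as they touch, for if the cup is pressed down until its green band disappears into the blue tube, the tapers wedge and jam. Leave the other things where they are.

Things in the scene. Friction and masses are not known exactly. Their poses are not given: they have to be found in the camera images.
- large_sleeve: bright steel sleeve with a dark ring near its top, 86 mm tall, upright and loose on the bench, 0.14-0.28 kg. Origin: centre of its narrow lower end; z up its axis. Outside: taper, diameter 32 mm at z=0 to 46 mm at z=50 mm, then a plain collar of 52 mm to grip, z=50 to 86 mm. Bore: diameter 42 mm at the top face, narrowing 0.28 mm per mm. Round: any yaw will do
- small_sleeve: brass sleeve with a dark ring near its top, 95 mm tall, upright and loose on the bench, 0.09-0.18 kg. Origin: centre of its narrow lower end; z up its axis. Outside: taper, diameter 27 mm at z=0 to 40 mm at z=46 mm, then a plain collar of 38 mm to grip, up to z=95 mm. Any yaw will do. Which side of the stand each sleeve stands on varies
- cup_mouth (a point): centre of the rim plane of the dark steel cup on the stand, 105 mm above the bench; z points out of the mouth along the cup's axis, which leans 35 degrees from vertical, towards the robot (the stand's yaw varies by 20 degrees either way); y is level. Rim diameter 66 mm; bore diameter 45 mm at the mouth, narrowing 0.28 mm per mm of depth
- stand: stand fixed to the bench: grey base plate 130 x 100 x 12 mm (origin: centre of its underside), grey cheeks at the sides and an inclined blue guide tube of diameter 68 mm round the lower part of the cup; nothing of it stands higher than the cup's rim
- cup_seat (a point): point on the cup's axis 46 mm inside the mouth, same axes as cup_mouth: where the large sleeve's origin lies when it just sits; its collar then begins 4 mm above the rim and its top face lies 40 mm above the rim
- large_seat (a point): point on the large sleeve's axis 33 mm above its origin, same axes as the sleeve: where the small sleeve's origin lies when it just sits in the large one; 42 mm of its collar then stand out above the large sleeve's top face
- float_cup (a joint): how far the cup is pressed down its axis into the blue tube, m: 0 = up, as at the start; 0.012 = bottomed. A spring carries it that yields only beyond about 5 N (weight of the sleeves included), then 0.7 N per mm. The green band on the cup above the tube is gone at 0.008: jammed
- bush: flanged bronze bush, 34 mm across, 26 mm tall, loose bystander. Origin at its underside's centre
- pulley: turned pale metal vee pulley, 60 mm across, 24 mm tall, loose bystander. Origin at its underside's centre
- bracket: pressed steel angle bracket, 32 x 70 x 50 mm, loose bystander. Origin at its underside's centre
- pocket_tape: orange and black pocket tape measure, 38 x 84 x 68 mm, loose bystander. Origin at its underside's centre
- red_driver: screwdriver with red handle, 30 x 214 x 33 mm, loose bystander. Origin at its underside's centre

How it is judged (in metres and radians):
On the way:
1. the large sleeve sits loose and released in the cup, the small one not yet in it (distance between large_sleeve and cup_seat below 0.006 m and angle between the z axis of large_sleeve and the z axis of cup_seat, either way round below 0.09 rad and contact force between large_sleeve and the fingers below 0.3 N and linear speed of large_sleeve below 0.02 m/s and value of joint float_cup below 0.003 m and distance between small_sleeve and large_seat above 0.05 m), for 0.2 s.
At the end, for the whole second after the job is handed in: The large sleeve sits in the cup and the small sleeve in the large one: each sleeve's origin within 6 mm of its seat point, its axis within 0.09 rad of that seat's axis, at rest and not held; the cup stands up again (joint below 0.003) (distance between large_sleeve and cup_seat below 0.006 m and angle between the z axis of large_sleeve and the z axis of cup_seat, either way round below 0.09 rad and contact force between each of large_sleeve, small_sleeve and the fingers below 0.3 N and linear speed of each of large_sleeve, small_sleeve below 0.02 m/s and value of joint each of float_cup, float_cup below 0.003 m and distance between small_sleeve and large_seat below 0.006 m and angle between the z axis of small_sleeve and the z axis of large_seat, either way round below 0.09 rad); the robot touches nothing.
It fails at once if the cup is pressed down 8 mm or more, so that the green band is gone and the tapers jam (value of joint float_cup above 0.008 m).
It fails at once if a loose bystander is moved by more than 30 mm (distance of any of bush, pulley, bracket, pocket_tape, red_driver from where it was at the start of the episode above 0.03 m).
It also fails if it takes over 58 s, if anything falls off the work surface, if the arm or the gripper's body presses on something with over 40 N, if the wrist force passes 120 N, or if a joint passes its speed limit or range.

### The arm

A 7-joint arm with a two-finger parallel gripper is mounted at the origin on a cart in front of the work surface, level with it; the furniture and walls round the work are solid. World frame = base frame: x ahead of the robot, y to its left, z up, the work surface at z = 0. Lengths are in mm, angles in rad, forces in N, time in s.
With the tool pointing down it reaches from about 400 to 875 mm from the base axis. Payload 19.3 kg.
Tool frame: the origin (TCP) lies at the very end of the fingers, on their centre line; the grasp point (between the pads) lies 19 mm behind it (grip_point_offset is the z of the grasp point in the tool frame, in mm); z points along the fingers, y is the line along which they close (so a half turn about z gives the same grasp; the last joint's range is limited). The gripper opens to 85 mm and grips with 20 to 120 N. Pads are 22 mm wide; open, the fingers measure 114 mm over their backs; the gripper's body (76 mm by 85 mm) begins 54 mm behind the grasp point. The pads swing forward as they close: fully open they stand 13 mm farther back than shut.
Start: joints at [-1.306, 0.521, -0.036, 1.599, 0.021, 1.021, -0.113], TCP at [205.381, 590.282, 231.291] pointing down, gripper open.
Joint ranges: [-2.91, 2.91], [-0.3, 2.13], [-1.5, 1.42], [0.17, 2.43], [-1.26, 4.41], [0.16, 1.93], [-2.52, 2.52]. Speed limits (rad/s): [1.89, 1.89, 2.39, 2.39, 3.01, 3.01, 3.01].

### API

Orientations are given as a 3x3 rotation matrix whose columns are the frame's x, y, z axes.
In Python, from workcell import movep, movel, goto_joints, open_gripper, clamp, wait, inverse_kinematics, read_state, camera, PlanningError, finish_job, grip_point_offset gives the robot as it stands. Calls block until the motion is done:
- movep(position, orientation): joint-space move of the TCP to a pose.
- movel(position, frame=None, max_speed=150, guard=None): straight line of the TCP; frame=None keeps the orientation; max_speed is the mean speed in mm/s. With guard (N) it stops when the force on the tool has changed by that much, and returns True; else False.
- goto_joints(angles): joint-space move.
- open_gripper() and clamp(): open the fingers fully, or close them until they stop; the grip force is fixed at half the most.
- wait(seconds).
- inverse_kinematics(position, orientation): joint angles nearest the present ones, or None.
- read_state(): the state.
- camera(name): name is "side" or "top" or "wrist"; returns a dict with "image" (480x640x3 uint8, blue, green, red), "range_z" (480x640 float32, mm along the optical axis (not along the pixel's ray), 0 where there is no reading), "fx", "fy", "cx", "cy" (pixels), "cam_to_world" (4x4, takes a point from camera to world coordinates). Camera axes: x right, y up, looking along -z (the intrinsics and any distortion apply to the point x, -y, -z); pixel columns grow to the right and rows downward; lengths in mm; the calibration is good to about 2 mm. A picture is of the moment at which its call begins.
A pose or a line that the arm cannot do raises PlanningError and nothing moves.
- finish_job(): hands the job in; it is judged then, once.
The state is a dict: "time": time; "qpos": joint angles; "qvel": joint speeds; "joint_efforts": joint torques, N m; "eef_pos": TCP position; "tool_rot": TCP orientation; "ft_force": force on the tool from outside, world axes, zero at the start; "torque": the same for the moment, N m; "finger_gap": finger opening in mm; "gripper_force": force on a finger pad.
Only numpy, scipy, OpenCV 4.12 (cv2) and the standard library are available. Lean on these libraries where they do the work, as an engineer would, in place of code of your own. Each camera call takes 0.05 s, during which the arm holds its last target. There are 200 camera calls.

## Working session

There is one attempt and no reset: what is moved stays moved. The work goes in short steps, each a Python script; the robot and the scene stay as the last script left them, time stands still between calls to the robot, and variables do not carry over. Pictures are saved under pics/ and viewed, at most 10 in all, crops included, and the job is handed in when it is done.

```bash
mkdir -p pics; python3 - <<'E'
from workcell import *
import cv2,numpy as np
s=read_state();print(s['time'],s['eef_pos'],s['finger_gap'],grip_point_offset)
for n in ("top","side"):
    c=camera(n);cv2.imwrite(f"pics/{n}0.png",c["image"]);np.savez(f"{n}0.npz",**c)
    print(n,c["fx"],c["fy"],c["cx"],c["cy"],c["cam_to_world"].round(3).tolist(),[k for k in c],(c["range_z"]>0).mean())
E
```

```text
0.0 [205.3018836  589.95795433 230.71561639] 85.50916969231949 -18.700000000000003
top 433.5110304708774 433.5110304708774 323.0341848738126 233.13570622113707 [[-0.03, 0.992, -0.127, 385.055], [-1.0, -0.029, 0.012, 21.533], [0.008, 0.127, 0.992, 1127.48], [0.0, 0.0, 0.0, 1.0]] ['image', 'range_z', 'fx', 'fy', 'cx', 'cy', 'cam_to_world'] 0.9959733072916667
side 463.47956602280806 463.47956602280806 320.06374321554466 238.97790997283104 [[-0.992, 0.09, -0.09, 383.69], [-0.126, -0.569, 0.813, 1030.345], [0.022, 0.817, 0.576, 800.679], [0.0, 0.0, 0.0, 1.0]] ['image', 'range_z', 'fx', 'fy', 'cx', 'cy', 'cam_to_world'] 0.9554264322916667
```

View pics/top0.png

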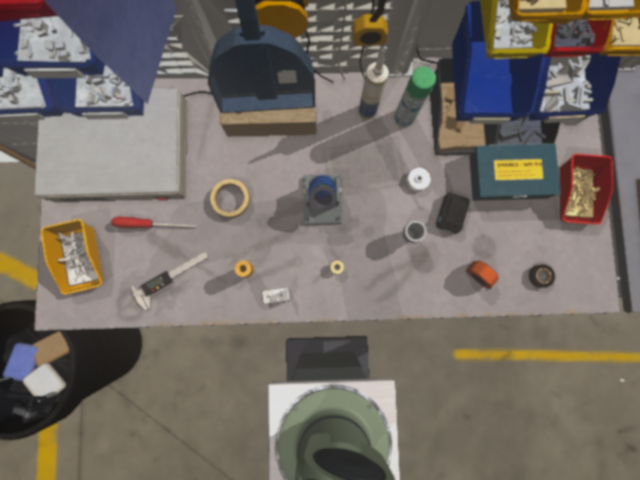

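View pics/side0.png

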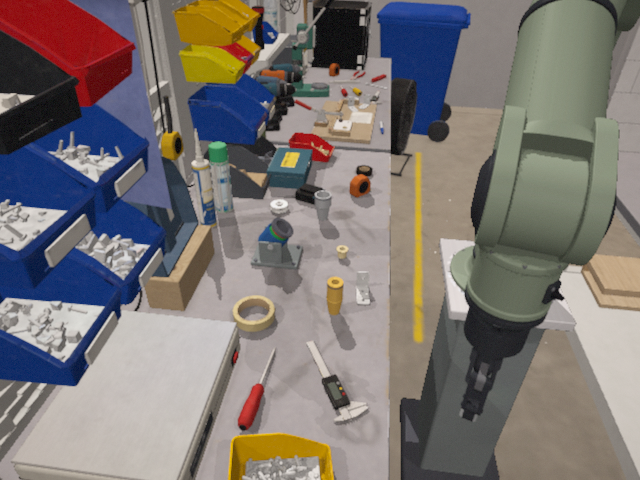

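Top view: stand/cup at (323,190), steel sleeve (415,231), brass sleeve (244,269), and bystanders pulley (418,179), tape (483,273), bush (337,267), bracket (276,296), driver (150,223). In the side view, cup at (278,232), steel sleeve (323,205), brass sleeve (335,293).

```bash
cat > h.py <<'E'
import numpy as np,cv2
def load(n): return dict(np.load(n))
def pts(c,u,v,z=None):
    u=np.asarray(u,float);v=np.asarray(v,float)
    if z is None: z=c["range_z"][v.astype(int),u.astype(int)]
    M=c["cam_to_world"]
    p=np.stack([(u-c["cx"])/c["fx"]*z,-(v-c["cy"])/c["fy"]*z,-z*np.ones_like(u)],-1)
    return p@M[:3,:3].T+M[:3,3]
def ray_plane(c,u,v,h):
    a=c["cam_to_world"][:3,3];b=pts(c,u,v,1000.)
    d=b-a;return a+d*((h-a[2])/d[...,2])[...,None]
def proj(c,P):
    M=c["cam_to_world"];q=(np.asarray(P,float)-M[:3,3])@M[:3,:3]
    return np.stack([c["cx"]+c["fx"]*q[...,0]/-q[...,2],c["cy"]-c["fy"]*q[...,1]/-q[...,2]],-1)
E
python3 - <<'E'
from h import *
T=load("top0.npz");S=load("side0.npz")
print("tcp",proj(T,[205,590,231]),proj(S,[205,590,231]))
rois={"T":(T,{"brass":(225,250,265,290),"steel":(395,212,435,250),"cup":(295,170,350,230)}),
"S":(S,{"brass":(320,270,350,320),"steel":(308,182,338,226),"cup":(245,210,305,270)})}
for k,(c,d) in rois.items():
    for n,(a,b,e,f) in d.items():
        v,u=np.mgrid[b:f,a:e];P=pts(c,u.ravel(),v.ravel());P=P[(P[:,2]>15)&(P[:,2]<130)]
        hi=P[P[:,2]>np.percentile(P[:,2],98)-8]
        print(k,n,len(P),P[:,2].max().round(1),"top: mean",hi.mean(0).round(1),"mid",((hi.max(0)+hi.min(0))/2).round(1),"ext",np.ptp(hi,0).round(1))
    
a=T["image"][150:310,215:455];b=S["image"][170:330,230:380]
cv2.imwrite("pics/crop.png",np.hstack([cv2.resize(T["image"][150:300,225:435],None,fx=2.2,fy=2.2,interpolation=3)[:330],cv2.resize(S["image"][175:325,240:390],None,fx=2.2,fy=2.2,interpolation=3)]))
E
```

```text
tcp [ 35.48587044 388.74712281] [472.48095018 398.93681592]
T brass 255 99.9 top: mean [437.8 200.9  95.1] mid [437.7 201.6  95.2] ext [35.8 37.6  9.3]
T steel 372 90.3 top: mean [ 516.7 -216.6   85.9] mid [ 516.7 -215.8   85.8] ext [50.1 51.4  9. ]
T cup 1154 128.0 top: mean [619.1   7.  119.3] mid [619.2   6.4 121.2] ext [21.2 52.6 13.7]
S brass 515 101.7 top: mean [436.7 204.6  97.2] mid [436.9 201.8  96.9] ext [36.2 42.   9.5]
S steel 540 92.1 top: mean [ 516.8 -214.4   87.2] mid [ 516.2 -215.1   87.5] ext [50.6 56.4  9.1]
S cup 1389 128.3 top: mean [616.9  12.4 120. ] mid [616.1   9.6 121.1] ext [24.3 60.6 14.3]
```

View pics/crop.png

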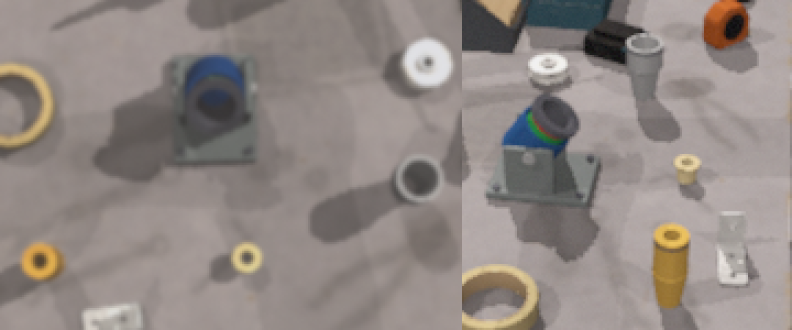

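The crop confirms the picture: the rim opens toward the robot, with the green band between rim and blue tube. Both views agree on the sleeves to 1–2 mm (heights 86/95 check). Next, a wrist look along the cup axis.

```bash
cat >> h.py <<'E'
def axis(yaw):  # cup axis out of mouth
    s,c=np.sin(np.radians(35)),np.cos(np.radians(35))
    return np.array([-s*np.cos(yaw),-s*np.sin(yaw),c])
def toolR(n,yaw,flip=1):
    z=-n; y=flip*np.array([-np.sin(yaw),np.cos(yaw),0]); return np.stack([np.cross(y,z),y,z],1)
def down(a): # tool down with y axis at angle a
    y=np.array([np.cos(a),np.sin(a),0]);z=np.array([0,0,-1.]);return np.stack([np.cross(y,z),y,z],1)
E
python3 - <<'E'
from h import *
from workcell import *
s=read_state();print(s['tool_rot'].round(2).tolist() if hasattr(s['tool_rot'],'round') else s['tool_rot'])
m=np.array([595,8,105.]);n=axis(0)
for yaw in (-.35,0,.35):
  for f in (1,-1):
    n=axis(yaw)
    for d in (200,20,):
        q=inverse_kinematics(m+d*n,toolR(n,yaw,f));print(yaw,f,d,None if q is None else np.round(q,2))
for p in ([516.5,-215.5,52],[437.5,201.5,60]):
  for a in np.arange(-90,91,30):
    q=inverse_kinematics(p,down(np.radians(a)));print(p,a,None if q is None else np.round(q,2))
# rim fit from range: yaw from base plate/tube
for k in("top0","side0"):
    c=load(k+".npz");a,b,e,f=(290,165,355,235) if k[0]=="t" else (240,205,310,275)
    v,u=np.mgrid[b:f,a:e];u=u.ravel();v=v.ravel();P=pts(c,u,v)
    w=(P[:,2]>85)&(P[:,2]<127)&(P[:,0]<630)
    hsv=cv2.cvtColor(c["image"],cv2.COLOR_BGR2HSV)[v,u]
    w&=(hsv[:,1]<90);Q=P[w]
    for _ in range(4):
        A=np.c_[Q[:,:2],np.ones(len(Q))];co=np.linalg.lstsq(A,Q[:,2],rcond=None)[0];r=Q[:,2]-A@co
        Q=Q[r>-3] if _<3 else Q
    n=np.array([-co[0],-co[1],1]);n/=np.linalg.norm(n)
    print(k,len(Q),"n",n.round(3),"lean",np.degrees(np.arccos(n[2])).round(1),"yaw",np.degrees(np.arctan2(-n[1],-n[0])).round(1),"mid",((Q.max(0)+Q.min(0))/2).round(1),np.ptp(Q,axis=0).round(1))
E
```

```text
[[-0.94, 0.33, -0.0], [0.33, 0.94, -0.0], [-0.0, -0.0, -1.0]]
-0.35 1 200 [-0.94  0.07  0.45  2.34  0.97  0.51 -0.1 ]
-0.35 1 20 [-0.35  0.51  0.02  2.26  1.91  0.38 -0.95]
-0.35 -1 200 None
-0.35 -1 20 [-0.2   0.51 -0.17  2.26  1.84  0.46  2.29]
0 1 200 [-0.78 -0.01  0.55  2.42  0.79  0.19  0.61]
0 1 20 [ 0.64  0.72 -1.07  2.27  1.93  0.71 -0.29]
0 -1 200 None
0 -1 20 [ 0.03  0.5  -0.25  2.3   2.46  0.33  2.14]
0.35 1 200 [ 1.2   0.19 -1.18  2.29 -0.31  0.22  2.29]
0.35 1 20 [ 0.8   0.73 -1.05  2.23  1.94  0.41  0.15]
0.35 -1 200 [-0.58  0.07  0.74  2.36 -1.09  0.37 -0.1 ]
0.35 -1 20 [ 0.36  0.54 -0.45  2.25  3.09  0.18  2.  ]
[516.5, -215.5, 52] -90 [-0.06  0.75  0.51  1.92 -0.6   0.63 -0.74]
[516.5, -215.5, 52] -60 [-0.04  0.74  0.48  1.92 -0.57  0.62 -0.24]
[516.5, -215.5, 52] -30 [-0.01  0.73  0.43  1.92 -0.51  0.61  0.23]
[516.5, -215.5, 52] 0 [ 0.03  0.72  0.37  1.91 -0.44  0.59  0.69]
[516.5, -215.5, 52] 30 [ 0.08  0.7   0.3   1.91 -0.36  0.58  1.14]
[516.5, -215.5, 52] 60 [ 0.15  0.69  0.19  1.91 -0.23  0.57  1.54]
[516.5, -215.5, 52] 90 [ 0.25  0.68  0.05  1.9  -0.06  0.57  1.92]
[437.5, 201.5, 60] -90 [-0.88  0.63  0.43  2.11 -0.54  0.5  -1.6 ]
[437.5, 201.5, 60] -60 [-0.84  0.62  0.38  2.11 -0.48  0.49 -1.14]
[437.5, 201.5, 60] -30 [-0.8   0.61  0.33  2.11 -0.42  0.48 -0.68]
[437.5, 201.5, 60] 0 [-0.74  0.6   0.24  2.11 -0.3   0.47 -0.26]
[437.5, 201.5, 60] 30 [-0.67  0.59  0.15  2.1  -0.19  0.46  0.15]
[437.5, 201.5, 60] 60 [-0.6   0.58  0.06  2.1  -0.07  0.46  0.56]
[437.5, 201.5, 60] 90 [-0.53  0.58 -0.04  2.1   0.05  0.47  0.97]
top0 279 n [-0.573  0.006  0.819] lean 35.0 yaw -0.6 mid [598.8   6.9 106.3] [54.2 62.9 40. ]
side0 168 n [-0.565  0.001  0.825] lean 34.4 yaw -0.1 mid [598.7   8.8 107.9] [54.3 69.1 37.9]
```

Cup: both views give lean 35°/34.4°, yaw ≈0, centre ≈(598.7, 7.8, 105). Now I check which roll about the cup axis the arm can do.

```bash
cat >> h.py <<'E'
M=np.array([598.5,7.8,105.]);N=axis(0)
def insR(phi):  # roll about tool z
    R=toolR(N,0);c,s=np.cos(phi),np.sin(phi);return R@np.array([[c,-s,0],[s,c,0],[0,0,1]])
E
python3 - <<'E'
from h import *
from workcell import *
lo=np.array([-2.91,-.3,-1.5,.17,-1.26,.16,-2.52]);hi=np.array([2.91,2.13,1.42,2.43,4.41,1.93,2.52])
for d in range(-180,180,20):
    L=[inverse_kinematics(M+k*N,insR(np.radians(d))) for k in (5,45,80,120)]
    print(d,[None if q is None else (np.round(q,2).tolist(),round(float(np.minimum(np.array(q)-lo,hi-np.array(q)).min()),2)) for q in L[::3]],["x" if q is None else "o" for q in L])
E
```

```text
-180 [([0.03, 0.54, -0.25, 2.27, 2.48, 0.34, 2.13], 0.16), ([-0.88, 0.35, 0.85, 2.4, 4.14, 0.21, 0.39], 0.03)] ['o', 'o', 'o', 'o']
-160 [([0.07, 0.54, -0.3, 2.27, 2.42, 0.35, 1.85], 0.16), ([0.37, 0.28, -0.65, 2.35, 1.75, 0.29, 2.49], 0.03)] ['o', 'o', 'o', 'o']
-140 [([0.06, 0.54, -0.28, 2.27, 2.44, 0.35, 1.47], 0.16), ([-0.06, 0.24, -0.16, 2.37, 1.99, 0.17, 1.86], 0.01)] ['o', 'o', 'o', 'o']
-120 [([0.03, 0.54, -0.24, 2.27, 2.48, 0.34, 1.08], 0.16), ([-0.06, 0.24, -0.16, 2.37, 1.99, 0.17, 1.51], 0.01)] ['o', 'o', 'o', 'o']
-100 [([0.22, 0.57, -0.49, 2.27, 2.25, 0.42, 1.01], 0.16), ([0.13, 0.25, -0.37, 2.36, 1.86, 0.22, 1.31], 0.06)] ['o', 'o', 'o', 'o']
-80 [([0.24, 0.57, -0.5, 2.26, 2.23, 0.42, 0.68], 0.17), ([0.04, 0.24, -0.27, 2.37, 1.91, 0.19, 0.9], 0.03)] ['o', 'o', 'o', 'o']
-60 [([0.19, 0.56, -0.45, 2.27, 2.28, 0.4, 0.27], 0.16), ([0.03, 0.24, -0.26, 2.37, 1.92, 0.19, 0.54], 0.03)] ['o', 'o', 'o', 'o']
-40 [([0.24, 0.57, -0.51, 2.26, 2.23, 0.42, -0.01], 0.17), ([0.05, 0.25, -0.28, 2.37, 1.91, 0.19, 0.21], 0.03)] ['o', 'o', 'o', 'o']
-20 [([0.64, 0.77, -1.07, 2.25, 1.96, 0.7
[... 578 characters left out ...]
0.3, -1.35], 0.08)] ['o', 'o', 'o', 'o']
80 [([0.64, 0.77, -1.07, 2.25, 1.96, 0.74, -1.68], 0.18), ([0.1, 0.25, -0.34, 2.36, 1.87, 0.21, -1.85], 0.05)] ['o', 'o', 'o', 'o']
100 [([0.64, 0.77, -1.07, 2.25, 1.96, 0.74, -2.02], 0.18), ([0.03, 0.24, -0.26, 2.37, 1.92, 0.19, -2.25], 0.03)] ['o', 'o', 'o', 'o']
120 [([0.75, 0.92, -1.28, 2.24, 1.92, 0.93, -2.24], 0.19), ([0.83, 0.49, -1.27, 2.33, 1.64, 0.6, -2.21], 0.1)] ['o', 'o', 'o', 'o']
140 [([-0.13, 0.53, -0.04, 2.28, 2.76, 0.3, 2.51], 0.01), ([-0.88, 0.35, 0.85, 2.4, 4.14, 0.21, 1.08], 0.03)] ['o', 'o', 'o', 'o']
160 [([0.03, 0.54, -0.25, 2.27, 2.48, 0.34, 2.48], 0.04), ([-0.88, 0.35, 0.85, 2.4, 4.14, 0.21, 0.73], 0.03)] ['o', 'o', 'o', 'o']
```

```bash
python3 - <<'E'
from h import *
from workcell import *
R=down(np.radians(20))
movep([516.5,-215.5,200],R);c=camera("wrist");np.savez("w1.npz",**c);cv2.imwrite("pics/w1.png",c["image"])
s=read_state();print(s['time'],s['eef_pos'])
h,w=c["range_z"].shape;v,u=np.mgrid[0:h,0:w];P=pts(c,u.ravel(),v.ravel())
k=(np.abs(P[:,0]-516)<40)&(np.abs(P[:,1]+215)<40)&(P[:,2]>78)&(P[:,2]<95);Q=P[k]
print(k.sum(),((Q.max(0)+Q.min(0))/2).round(1),np.ptp(Q,axis=0).round(1),np.median(Q[:,2]))
E
```

```text
3.1833 [ 516.79588575 -214.89182717  199.93005001]
2367 [ 516.  -213.8   83.4] [52.1 52.1 10.9] 86.19698606136103
```

View pics/w1.png

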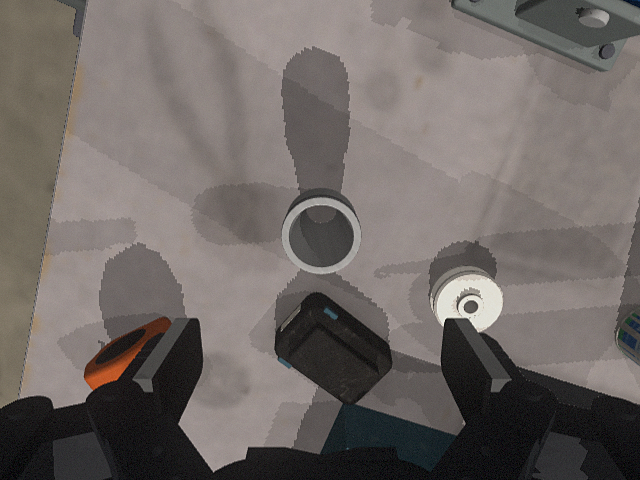

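Wrist view: the sleeve rim circle at (321,235), measured (516,−214) at z 86, 52 mm across; the fingers are aligned clear of the pulley (466,300) and black box.

```bash
python3 - <<'E'
from h import *
from workcell import *
print(movel([516.2,-214.3,50],max_speed=120,guard=15));print(read_state()['ft_force'])
clamp();s=read_state();print(s['time'],s['eef_pos'],s['finger_gap'],s['gripper_force'])
movel([516.2,-214.3,230],max_speed=180);s=read_state();print(s['ft_force'],s['finger_gap'])
for d in (0,20,100,120):
    q=inverse_kinematics(M+120*N,insR(np.radians(d)));print(d,None if q is None else np.round(q,2))
print(np.round(s['qpos'],2))
E
```

```text
False
[-0.25199092 -0.97758364 -0.04799652]
5.0 [ 516.43462774 -214.41921595   50.58608025] 50.53914461911972 60.70450787432492
[ 0.3367536  -0.05938292 -1.72003052] 50.29349176125586
0 [ 0.83  0.49 -1.27  2.33  1.64  0.6  -0.11]
20 [ 0.83  0.49 -1.27  2.33  1.64  0.6  -0.46]
100 [ 0.83  0.49 -1.27  2.33  1.64  0.6  -1.86]
120 [ 0.83  0.49 -1.27  2.33  1.64  0.6  -2.21]
[-0.32  0.58  0.91  1.81 -0.54  1.02  1.15]
```

```bash
python3 - <<'E'
from h import *
from workcell import *
for tgt in ([(M+120*N+[0,0,40]),0],[(M+120*N+[0,0,40]),20],[(M+90*N),0],[(M+90*N),20]):
    try:
        movel(tgt[0],insR(np.radians(tgt[1])),max_speed=120);print("ok",tgt);break
    except PlanningError as e: print(tgt,e)
s=read_state();print(s['time'],s['eef_pos'],np.round(s['qpos'],2),s['ft_force'],s['finger_gap'])
E
```

```text
[array([529.67082764,   7.8       , 243.29824531]), 0] the arm cannot follow that straight line within its joint ranges
[array([529.67082764,   7.8       , 243.29824531]), 20] the arm cannot follow that straight line within its joint ranges
[array([546.87812073,   7.8       , 178.72368399]), 0] the arm cannot follow that straight line within its joint ranges
[array([546.87812073,   7.8       , 178.72368399]), 20] the arm cannot follow that straight line within its joint ranges
6.15 [ 515.82980613 -213.98863408  229.12577328] [-0.32  0.58  0.91  1.81 -0.54  1.02  1.15] [ 0.3367536  -0.05938292 -1.72003052] 50.29349176125586
```

```bash
cat >> h.py <<'E'
def leanR(deg,phi=0):
    a=np.radians(deg);n=np.array([-np.sin(a),0,np.cos(a)]);c,s=np.cos(phi),np.sin(phi)
    return toolR(n,0)@np.array([[c,-s,0],[s,c,0],[0,0,1]])
E
python3 - <<'E'
from h import *
from workcell import *
movel([490,-70,300],leanR(5,np.radians(-40)),max_speed=150)
s=read_state();q0=np.array(s['qpos']);print(s['time'],s['eef_pos'],q0.round(2),s['finger_gap'])
for ph in (-80,-40,0,40):
  for l in (15,25,35):
    for p in ([500,-20,280],list(M+115*N),list(M+80*N)):
        q=inverse_kinematics(p,leanR(l,np.radians(ph)));print(ph,l,np.round(p),None if q is None else (np.round(q,2).tolist(),round(np.abs(np.array(q)-q0).max(),2)))
E
```

```text
8.225 [489.94970821 -70.16888169 299.85473492] [-0.41  0.21  0.51  1.93 -0.13  0.95  2.43] 50.12550483897754
-80 15 [500 -20 280] ([0.95, 0.33, -1.25, 2.03, 0.53, 0.81, 2.39], np.float64(1.77))
-80 15 [533.   8. 199.] ([0.22, 0.33, -0.45, 2.08, 0.38, 0.54, 2.47], np.float64(0.96))
-80 15 [553.   8. 171.] ([0.22, 0.41, -0.45, 2.05, 0.48, 0.5, 2.39], np.float64(0.97))
-80 25 [500 -20 280] ([1.01, 0.21, -1.24, 2.16, 0.55, 0.53, 2.36], np.float64(1.75))
-80 25 [533.   8. 199.] ([-0.14, 0.26, -0.03, 2.23, 0.36, 0.23, 2.46], np.float64(0.71))
-80 25 [553.   8. 171.] ([-0.14, 0.34, -0.03, 2.21, 0.48, 0.17, 2.34], np.float64(0.77))
-80 35 [500 -20 280] ([-0.48, 0.01, 0.36, 2.36, 0.37, 0.18, 2.5], np.float64(0.77))
-80 35 [533.   8. 199.] ([0.25, 0.28, -0.51, 2.35, 1.83, 0.26, 1.0], np.float64(1.96))
-80 35 [553.   8. 171.] ([0.24, 0.38, -0.51, 2.33, 2.02, 0.32, 0.84], np.float64(2.15))
-40 15 [500 -20 280] ([-0.52, 0.14, 0.48, 2.08, -0.08, 0.67, 2.27], np.float64(0.27))
-40 15 [533.   8. 199.] ([-0.49, 0.33, 0.42, 2.11, -0.23, 0.48, 2.35], np.float64(0.47))
-40 15 [553.   8. 171.] ([-0.44, 0
[... 1417 characters left out ...]
.47))
40 15 [533.   8. 199.] ([-0.68, 0.37, 0.67, 2.12, -0.45, 0.5, 1.17], np.float64(1.26))
40 15 [553.   8. 171.] ([-0.62, 0.45, 0.62, 2.09, -0.56, 0.46, 1.27], np.float64(1.16))
40 25 [500 -20 280] ([-0.75, 0.06, 0.69, 2.23, -0.02, 0.43, 0.81], np.float64(1.62))
40 25 [533.   8. 199.] ([-0.67, 0.31, 0.61, 2.26, -0.58, 0.23, 1.29], np.float64(1.15))
40 25 [553.   8. 171.] ([-0.55, 0.39, 0.48, 2.23, -0.76, 0.17, 1.47], np.float64(0.97))
40 35 [500 -20 280] ([-0.25, 0.02, 0.12, 2.35, 0.4, 0.18, 0.38], np.float64(2.06))
40 35 [533.   8. 199.] ([0.83, 0.51, -1.27, 2.33, 1.66, 0.62, -0.82], np.float64(3.26))
40 35 [553.   8. 171.] ([0.79, 0.65, -1.27, 2.31, 1.76, 0.73, -0.86], np.float64(3.29))
```

```bash
python3 - <<'E'
from h import *
from workcell import *
R=insR(np.radians(-40))
movep([500,-20,280],R);print(np.round(read_state()['qpos'],2))
movep(M+115*N,R);s=read_state();print(s['time'],s['eef_pos'],(M+115*N).round(1),np.round(s['qpos'],2),s['finger_gap'],s['ft_force'])
c=camera("side");np.savez("s2.npz",**c);c2=camera("wrist");np.savez("w2.npz",**c2)
cv2.imwrite("pics/s2.png",np.hstack([cv2.resize(c["image"][130:290,220:380],(480,480),interpolation=3),cv2.resize(c2["image"],(320,240)).repeat(1,0) if 0 else cv2.copyMakeBorder(cv2.resize(c2["image"],(320,240)),0,240,0,0,0)]))
for k in (60,30,3):
    q=inverse_kinematics(M+k*N,R);print(k,np.round(q,2))
E
```

```text
[-0.5   0.01  0.38  2.36  0.37  0.18  1.8 ]
10.5333 [532.63407257   7.52113164 199.14140699] [532.5   7.8 199.2] [ 0.54  0.34 -0.86  2.34  1.72  0.38  0.45] 50.047255974715725 [-0.11301557  0.77914518 -1.89150281]
60 [ 0.51  0.51 -0.85  2.31  1.92  0.5   0.31]
30 [ 0.48  0.59 -0.82  2.28  2.    0.54  0.26]
3 [ 0.45  0.65 -0.79  2.25  2.06  0.56  0.23]
```

View pics/s2.png

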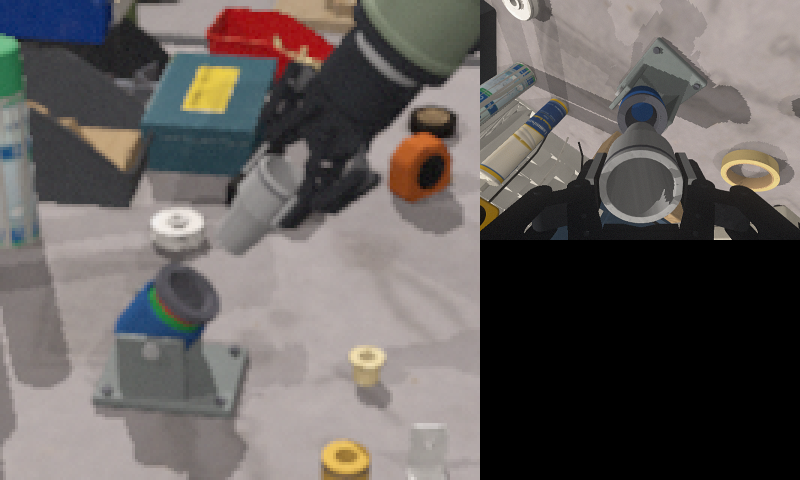

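The side crop shows the sleeve hanging on the cup's axis (tip at crop (235,240), mouth (188,292)); the wrist sees the rim partly behind the sleeve. A check of cup and sleeve from the range, then lowering with a guard.

```bash
cat > meas.py <<'E'
from h import *
ex=np.array([np.cos(np.radians(35)),0,np.sin(np.radians(35))]);ey=np.array([0,1.,0])  # cup-frame up-slope and level axes
def cloud(c,band,rmax=45):
    v,u=np.mgrid[0:480,0:640];P=pts(c,u.ravel(),v.ravel())-M
    q=np.c_[P@ex,P@ey,P@N];k=(q[:,2]>band[0])&(q[:,2]<band[1])&(np.hypot(q[:,0],q[:,1])<rmax);return q[k]
def circ(q):
    h=cv2.convexHull(q[:,:2].astype(np.float32))[:,0]
    A=np.c_[2*h,np.ones(len(h))];s=np.linalg.lstsq(A,(h**2).sum(1),rcond=None)[0]
    return s[:2].round(1),np.sqrt(s[2]+s[0]**2+s[1]**2).round(1),len(q)
E
python3 - <<'E'
from meas import *
for f in("top0","side0","w2","s2"):
    c=load(f+".npz");q=cloud(c,(-4,5));print(f,"rim",circ(q) if len(q)>30 else len(q),"h",np.median(q[:,2]).round(1))
c=load("w2.npz");q=cloud(c,(60,175),30)
print("sleeve top",q[:,2].max().round(1),circ(q[q[:,2]>np.percentile(q[:,2],99)-4]), "expect top", 115-50.4+86)
for b in((70,85),(85,100),(135,145)):
    q=cloud(c,b,30);print(b,len(q),q.mean(0).round(1) if len(q) else '', (q.max(0)-q.min(0)).round(1) if len(q) else '',((q.max(0)+q.min(0))/2).round(1) if len(q) else '')
E
```

```text
top0 rim (array([ 0.2, -0.6]), np.float64(33.1), 323) h 0.4
side0 rim (array([1.4, 0.9]), np.float64(34.0), 218) h 1.9
w2 rim (array([-0.6,  1.1]), np.float64(32.9), 3310) h 0.9
s2 rim (array([1.3, 1.2]), np.float64(33.3), 214) h 2.1
sleeve top 175.0 (array([3. , 2.2]), np.float64(31.2), 543) expect top 150.6
(70, 85) 283 [-11.9 -10.9  78. ] [29.7 28.7 14.9] [-3.5 -4.9 77.5]
(85, 100) 1070 [ 1.7  0.5 93.9] [34.7 34.1 15. ] [-2.7 -3.4 92.5]
(135, 145) 5308 [  0.9   0.4 140.1] [47.8 48.6 10. ] [ -2.5  -4.2 140. ]
```

```bash
sed -i 's/^M=.*;N=/M=np.array([598.2,8.4,105.6]);N=/' h.py; python3 - <<'E'
from h import *
from workcell import *
def st(t):
    s=read_state();p=np.array(s['eef_pos'])-M;print(t,round(s['time'],2),"d",(p@N).round(2),"off",(p-N*(p@N)).round(1),"f",np.round(s['ft_force'],1),s['finger_gap'])
print(movel(M+20*N,max_speed=60,guard=6));st("a")
print(movel(M+3.5*N,max_speed=15,guard=3.5));st("b")
c=camera("side");cv2.imwrite("pics/s3.png",cv2.resize(c["image"][160:280,220:340],(480,480),interpolation=3))
E
```

```text
False
a 12.36 d 20.24 off [ 0.1 -0.   0.1] f [ 0.1 -0.6 -1.7] 50.085663769133824
True
b 13.07 d 9.63 off [-0.7  0.5 -0.5] f [ 0.4  0.9 -1.5] 50.094456121035506
```

View pics/s3.png

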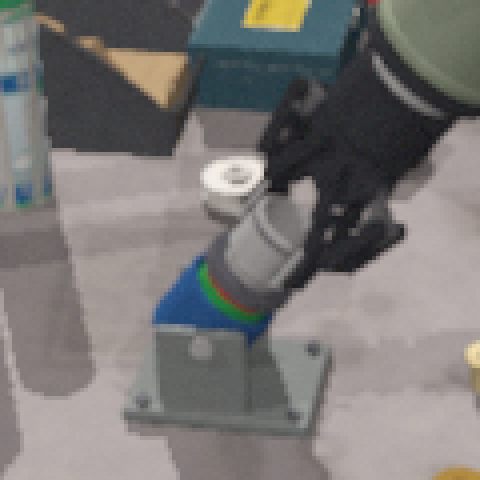

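Side crop: sleeve in the cup, green band fully visible at (235,300), about 5 mm short with a light side touch. One more light push, then release.

```bash
python3 - <<'E'
from meas import *
from workcell import *
def st(t):
    s=read_state();p=np.array(s['eef_pos'])-M;print(t,round(s['time'],2),"d",(p@N).round(2),"off",(p-N*(p@N)).round(1),"f",np.round(s['ft_force'],1),s['finger_gap'])
print(movel(M+5.5*N,max_speed=10,guard=4));st("b")
open_gripper();st("o")
wait(0.3);print(movel(M+75*N,max_speed=80,guard=12));st("up")
movel(M+115*N,max_speed=100)
c=camera("side");np.savez("s4.npz",**c);c2=camera("wrist");np.savez("w4.npz",**c2)
cv2.imwrite("pics/s4.png",np.hstack([cv2.resize(c["image"][160:280,220:340],(400,400),interpolation=3),cv2.resize(c2["image"][40:440,120:520],(400,400))]))
for n,c in(("s",c),("w",c2)):
    q=cloud(c,(33,50),32);print(n,circ(q) if len(q)>20 else len(q),"top",np.percentile(q[:,2],[50,90,98]).round(1))
    q=cloud(c,(-5,5),36);print(n,"rim",circ(q))
E
```

```text
True
b 13.45 d 7.5 off [-0.7  0.7 -0.5] f [1.4 1.5 0. ] 50.28725785472262
o 13.89 d 7.66 off [-0.9  0.7 -0.6] f [-0.4  0.1  0.7] 85.26795232176593
False
up 15.18 d 74.75 off [-0.1 -0.  -0.1] f [ 0.2  0.3 -0. ] 85.56721533585362
s (array([1.6, 0.5]), np.float64(27.3), 155) top [39.8 42.8 44.5]
s rim (array([1.8, 1.1]), np.float64(32.9), 144)
w (array([-0.9,  0.5]), np.float64(26.1), 3065) top [39.6 40.6 41.1]
w rim (array([-2.2, -0.7]), np.float64(31.7), 2323)
```

View pics/s4.png

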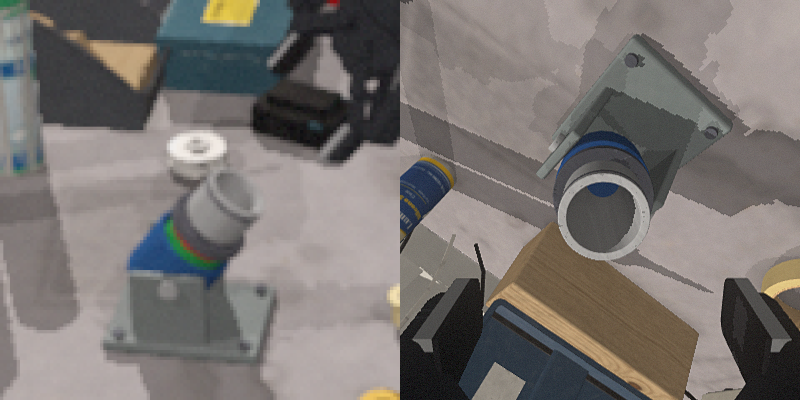

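Seated: sleeve top face measures 39.6–40 mm above the rim (expected 40), on axis, green band intact. Now the brass sleeve.

```bash
python3 - <<'E'
from meas import *
from workcell import *
q=cloud(load("w4.npz"),(37,44),28);A=np.c_[q[:,:2],np.ones(len(q))]
for _ in range(3):
    co=np.linalg.lstsq(A,q[:,2],rcond=None)[0];k=np.abs(q[:,2]-A@co)<1.5;q=q[k];A=A[k]
print("top face tilt",co.round(3))
R=insR(np.radians(-40))
movep([500,-20,290],R);print(np.round(read_state()['qpos'],2))
movep([437.5,201.5,220],down(np.radians(-40)));s=read_state();print(s['time'],np.round(s['qpos'],2))
c=camera("wrist");np.savez("w5.npz",**c);cv2.imwrite("pics/w5.png",c["image"])
v,u=np.mgrid[0:480,0:640];P=pts(c,u.ravel(),v.ravel())
k=(np.abs(P[:,0]-437)<35)&(np.abs(P[:,1]-201)<35)&(P[:,2]>87)&(P[:,2]<104);Q=P[k]
print(k.sum(),((Q.max(0)+Q.min(0))/2).round(1),np.ptp(Q,axis=0).round(1),np.median(Q[:,2]))
E
```

```text
top face tilt [-1.0000e-03 -3.0000e-03  3.9761e+01]
[ 0.6   0.04 -0.73  2.3   0.45  0.22  1.73]
19.9583 [ 0.06  0.4  -0.79  1.95  0.35  0.93 -1.59]
2075 [437.4 204.3  92.5] [38.  37.8 10.9] 95.4865186226587
```

View pics/w5.png

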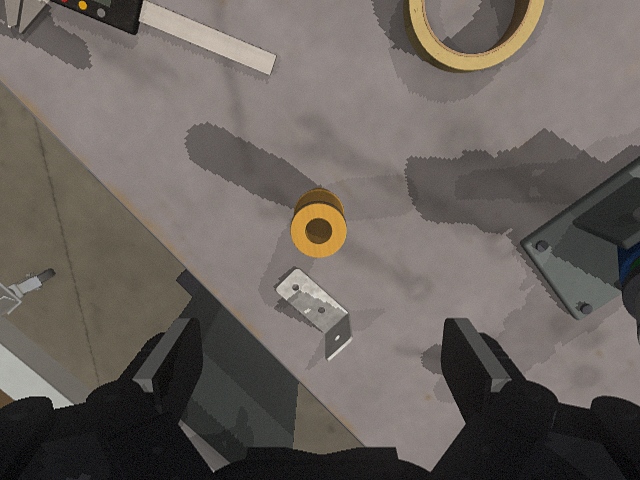

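Wrist view: brass sleeve's top at (320,232), measured (437.4,203–204), z 95; bracket (318,312) lies beside, clear of the finger line.

```bash
python3 - <<'E'
from h import *
from workcell import *
print(movel([437.4,203.3,60],max_speed=120,guard=15))
clamp();s=read_state();print(s['time'],s['eef_pos'],s['finger_gap'],s['gripper_force'])
movel([437.4,203.3,240],max_speed=180);s=read_state();print(s['ft_force'],s['finger_gap'],np.round(s['qpos'],2))
for ph in (-40,0,40,80,120):
  R=insR(np.radians(ph))
  for p in ([500,-20,290],M+130*N,M+122*N,M+45*N):
    q=inverse_kinematics(p,R);print(ph,np.round(p),None if q is None else np.round(q,2))
E
```

```text
False
22.0 [437.54743111 203.47135765  60.32345229] 36.477707528606494 59.152294993400574
[ 0.01208409  0.38972077 -2.01557816] 36.9221003055133 [ 0.08  0.37 -0.8   1.93  0.32  0.98 -1.57]
-40 [500 -20 290] [ 0.83  0.06 -0.97  2.29  0.53  0.24  1.67]
-40 [524.   8. 212.] [ 0.68  0.34 -1.03  2.34  1.62  0.42  0.56]
-40 [528.   8. 206.] [ 0.67  0.37 -1.02  2.34  1.65  0.44  0.52]
-40 [572.   8. 142.] [ 0.54  0.57 -0.9   2.29  1.93  0.55  0.33]
0 [500 -20 290] [ 0.49  0.03 -0.62  2.31  0.43  0.22  1.06]
0 [524.   8. 212.] [ 0.58  0.3  -0.9   2.35  1.63  0.36 -0.17]
0 [528.   8. 206.] [ 0.56  0.32 -0.89  2.34  1.68  0.38 -0.21]
0 [572.   8. 142.] [ 0.47  0.54 -0.8   2.29  1.97  0.5  -0.43]
40 [500 -20 290] [ 0.68  0.05 -0.81  2.3   0.48  0.23  0.32]
40 [524.   8. 212.] [ 0.43  0.26 -0.72  2.35  1.66  0.3  -0.92]
40 [528.   8. 206.] [ 0.42  0.29 -0.71  2.35  1.71  0.31 -0.97]
40 [572.   8. 142.] [ 0.36  0.5  -0.66  2.3   2.04  0.43 -1.23]
80 [500 -20 290] [ 0.49  0.03 -0.61  2.31  0.42  0.22 -0.34]
80 [524.   8. 212.] [ 0.26  0.24 -0.52  2.36  1.71  0.24 -1.67]
80 [528.   8. 206.] [ 0.25  0.26 -0.51  2.36  1.77  0.25 -1.74]
80 [572.   8. 142.] [ 0.32  0.49 -0.61  2.3   2.07  0.41 -1.96]
120 [500 -20 290] [ 0.53  0.04 -0.66  2.3   0.44  0.22 -1.04]
120 [524.   8. 212.] [ 0.19  0.23 -0.45  2.36  1.73  0.22 -2.4 ]
120 [528.   8. 206.] [ 0.18  0.25 -0.43  2.36  1.81  0.23 -2.47]
120 [572.   8. 142.] [ 0.77  0.78 -1.27  2.28  1.84  0.83 -2.26]
```

```bash
python3 - <<'E'
from meas import *
from workcell import *
def st(t):
    s=read_state();p=np.array(s['eef_pos'])-M;print(t,round(s['time'],2),"d",(p@N).round(2),"off",(p@ex).round(1),(p@ey).round(1),"f",np.round(s['ft_force'],1),s['finger_gap'])
R=insR(0);T=M-0.8*ex+0.5*ey
movep([500,-20,300],R)
movep(T+130*N,R);st("pre")
c=camera("wrist");np.savez("w6.npz",**c)
q=cloud(c,(158,172),26);print("sleeve top",circ(q))
print(movel(T+66*N,max_speed=60,guard=6));st("a")
print(movel(T+49*N,max_speed=12,guard=4));st("b")
c=camera("side");cv2.imwrite("pics/s6.png",cv2.resize(c["image"][160:280,220:340],(480,480),interpolation=3))
E
```

```text
pre 26.81 d 129.98 off -1.0 0.3 f [ 0.8 -0.6 -1.9] 36.21133693332967
sleeve top (array([-1.1, -0.4]), np.float64(22.2), 12202)
False
a 28.07 d 66.28 off -0.6 0.4 f [ 0.3  0.8 -1.9] 36.558918031157546
True
b 29.38 d 49.29 off -1.0 1.1 f [ 0.9  0.8 -0.4] 36.631704454101204
```

View pics/s6.png

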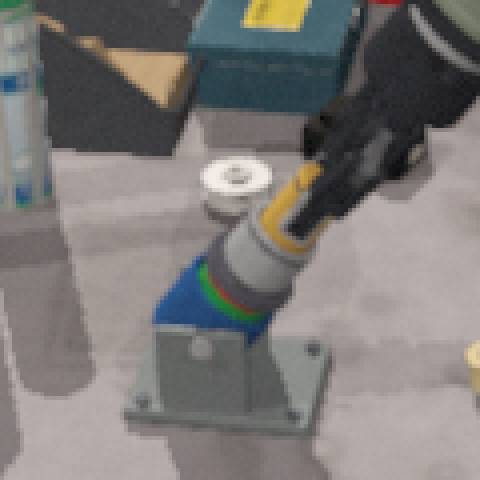

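Side crop: brass sleeve in the bore, about 2.5 mm short of its seat, band visible. Release.

```bash
python3 - <<'E'
from meas import *
from workcell import *
open_gripper();wait(0.3)
print(movel(M+129*N,max_speed=90,guard=12))
movep([480,-30,300],insR(0));wait(.3);s=read_state();print(s['time'],s['ft_force'])
for n in("side","top","wrist"):
    c=camera(n)
    for nm,b,r in(("small top",(76,90),26),("large top",(34,46),32),("rim",(-5,6),36)):
        q=cloud(c,b,r);print(n,nm,circ(q) if len(q)>20 else len(q),np.percentile(q[:,2],[50,90]).round(1) if len(q) else '')
    if n=="side":cv2.imwrite("pics/s7.png",cv2.resize(c["image"][160:280,220:340],(480,480),interpolation=3))
    if n=="wrist":
        q=cloud(c,(79,85),21);A=np.c_[q[:,:2],np.ones(len(q))]
        print("tilt",np.linalg.lstsq(A,q[:,2],rcond=None)[0].round(3) if len(q)>30 else len(q))
E
```

```text
False
33.025 [-0.42718512  0.28447853 -0.49024901]
side small top (array([1.5, 0.8]), np.float64(19.7), 114) [82.  83.6]
side large top (array([1. , 2.5]), np.float64(25.9), 123) [40.6 44. ]
side rim (array([1.9, 1.6]), np.float64(32.8), 151) [1.7 3.7]
top small top (array([ 0.5, -1.6]), np.float64(18.7), 175) [80.4 82.1]
top large top (array([ 1.3, -1. ]), np.float64(25.6), 154) [39.  42.2]
top rim (array([ 0.8, -1.3]), np.float64(32.7), 172) [-0.4  2.2]
wrist small top (array([-1.1,  0.8]), np.float64(19.0), 1813) [80.9 81.9]
wrist large top (array([-1.2,  0.6]), np.float64(25.9), 1042) [39.6 41. ]
wrist rim (array([-0.9,  0.7]), np.float64(32.8), 994) [0.3 1.4]
tilt [-1.000e-03 -1.000e-03  8.098e+01]
```

View pics/s7.png

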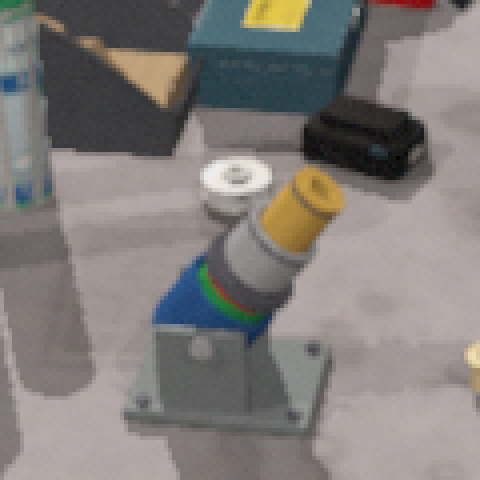

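Both sleeves sit coaxial. The small one's top stands about 41–42 mm above the large one's, the cup is up and the green band is showing.

```bash
python3 -c "
from workcell import *
print(finish_job())"
```

```text
the job is handed in; nothing more can be done
None
```

Both sleeves are seated loose and released in the inclined cup, the cup is up with its green band showing, no bystander was deliberately touched, and the job was handed in at about 33 s; the verdict was not shown.

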